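# Fit the divider and snap the lunch box shut

### The job

Finish packing the steel lunch box: lift the long divider up out of its slot in the wooden drying rack, slide it all the way down between the guide ribs across the middle of the box so it keeps the mandarin from rolling about, then swing the lid over and press it down against its seal until the front clip catches and it stays shut. Leave the short divider in the rack and don't disturb the other things on the counter.

Things in the scene. Friction and masses are not known exactly. Their poses are not given: they have to be found in the camera images.
- lunchbox: Open steel lunch box with a hinged lid, fixed to the counter: outside 130 (x) x 190 (y) x 70 mm high, walls and floor 4 mm. Origin: centre of its underside; -x is the front (clip side), +x the hinge side. A fixed mandarin (61 x 61 x 50 mm) lies in it at about x = +29, y = +57 mm.
- slot_floor (a point): Point on the lunch box's inner floor below slot_mouth, 4 mm above the counter: where the middle of the divider's lower edge comes to stand. Axes as the lunch box.
- lid (a joint): Angle of the lid, rad: 0 shut, 1.57 upright, grows as it opens; starts at 1.75 to 2.0, leaning back behind the box. The stiff hinge (0.13 N m) keeps it where it is left. It meets the seal at about 0.03 and is pushed back there until the clip catches; a press of about 12 to 15 N at lid_press takes it past the catch. It stops hard at -0.014; caught, it rests near 0.003.
- lid_hinge (a point): Middle of the lid's hinge line, which runs along the lunch box's y at its x = +69, z = 74 mm. Axes turn with the lid; shut they are the lunch box's. In this frame the lid is a plate from x = -4 to x = -134 mm (free edge), 190 mm along y, underside at z = -1, outer face at z = +8 mm (+9 mm in the raised middle).
- lid_press (a point): Point on the middle of the lid's outer face, 110 mm from the hinge and 24 mm in from the free edge: where to press. Axes as lid_hinge.
- clip (a joint): Angle of the sprung steel clip at the middle of the box's front wall (34 mm wide, 100 mm high over the counter, up to 20 mm in front of the wall), rad: 0 home, grows as its hook is pushed outwards. The lid's lip pushes it out to about 0.12 and it springs back over the lip by itself.
- rack: Wooden drying rack, fixed: base board 120 (x) x 224 (y) x 12 mm, two combs at x = -29 and +29 mm (11 mm thick, top 42 mm over the counter) with 9 mm slots at y = -80, -40, 0, +40 mm and a wide one at +82 mm with a fixed white saucer on edge (top 162 mm up). Origin: centre of the underside. The dividers stand in the slots at y = -80 and 0, which in which varies.
- divider: The long divider, upright steel sheet 113 mm long (x), 5 mm thick (y), 66 mm high (z), about 90 g, with a rolled edge 9 mm thick along the top (88 mm long). Origin: centre of its lower edge, at first 12 mm above the counter.
- divider_grip (a point): Middle of the long divider's rolled top edge, 61.5 mm above its lower edge; close the fingers across its y. Axes as the divider.
- short_divider: The short divider, same make, 78 mm long (x), 5 mm thick (y), 52 mm high (z); it stays in the rack. Origin: centre of its lower edge.
- avocado_a: Avocado, about 100 x 68 x 68 mm, on the counter behind the work. Leave alone.
- avocado_b: Avocado, about 95 x 68 x 72 mm, on the counter behind the work. Leave alone.
- lemon: Lemon, about 71 x 53 x 51 mm, on the counter behind the box. Leave alone.
- mug: Mug, 84 mm across and 100 mm high, on the counter at the back right. Leave alone.
- salt_shaker: Salt shaker, 44 mm across and 90 mm high, at the left. Leave alone.
- pepper_mill: Wooden pepper mill, 58 mm across and 170 mm high, at the left. Leave alone.
- slot_mouth (a point): Centre of the box's mouth, 70 mm above the counter, over the divider channel; axes as the lunch box. At the middle of the front wall and of the hinge wall (122 mm apart inside) a pair of ribs juts 10 mm inwards. Each pair leaves a 9 mm wide upright channel at y = 0 for an end of the divider, from the floor to 54 mm up, flared above to about 19 mm at 65 mm up.
- teaspoon: Steel teaspoon, 137 x 28 x 13 mm, lying on the counter at the right. Leave alone.

How it is judged:
On the way, in this order (a step that is already met when the one before it is completed fails the run):
1. the long divider is out of the rack and fully down in the channel of the open lunch box (z of divider in the frame of slot_floor below 0.004 m and horizontal distance between divider and slot_floor below 0.008 m and angle between the y axis of divider and the y axis of lunchbox, either way round below 0.08 rad and value of joint lid above 0.8 rad), for 0.2 s.
2. the lid is shut on its seal and the clip has caught (value of joint lid below 0.016 rad and value of joint clip below 0.03 rad), for 0.2 s.
At the end, for the whole second after the job is handed in: The long divider stands on the lunch box's floor in the guide ribs (within 4 mm in height, 8 mm sideways, 0.08 rad of square across the box, 0.1 rad of upright) and at rest; the lid is held down by the caught clip (lid joint under 0.016 rad, clip joint under 0.03 rad) with nothing pressing on it (all of step 2 and z of divider in the frame of slot_floor between -0.004 and 0.004 m and horizontal distance between divider and slot_floor below 0.008 m and angle between the y axis of divider and the y axis of lunchbox, either way round below 0.08 rad and angle between divider's own z axis and vertical below 0.1 rad and linear speed of divider below 0.02 m/s); the robot touches nothing.
It fails at once if the short divider is moved by more than 20 mm (distance of short_divider from where it was at the start of the episode above 0.02 m).
It fails at once if a bystander is shifted by more than 30 mm (distance of any of avocado_a, avocado_b, lemon, mug, salt_shaker, pepper_mill, teaspoon from where it was at the start of the episode above 0.03 m).
It also fails if it takes over 58 s, if anything falls off the work surface, if the arm or the gripper's body presses on something with over 40 N, if the wrist force passes 120 N, or if a joint passes its speed limit or range.

### The arm

A 6-joint arm with a two-finger parallel gripper is mounted at the origin on a cart in front of the work surface, level with it; the furniture and walls round the work are solid. World frame = base frame: x ahead of the robot, y to its left, z up, the work surface at z = 0. Lengths are in m, angles in rad, forces in N, time in s.
With the tool pointing down it reaches from about 0.4 to 0.825 m from the base axis. Payload 7 kg.
Tool frame: the origin (TCP) lies at the very end of the fingers, on their centre line; the grasp point (between the pads) lies 19 mm behind it; z points along the fingers, y is the line along which they close (so a half turn about z gives the same grasp; the last joint's range is limited). The gripper opens to 88 mm and grips with 3 to 60 N. Pads are 19 mm wide; open, the fingers measure 130 mm over their backs; the gripper's body (78 mm by 193 mm) begins 47 mm behind the grasp point.
Start: joints at [1.421, 0.359, 0.012, 0, -1.224, -0.288], TCP at [0.286, 0.611, 0.227] pointing down, gripper open.
Joint ranges: [-3.07, 3.07], [-1.43, 2.12], [-1.02, 1.25], [-3.03, 1.67], [-3.05, -0], [-3.03, 3.03]. Speed limits (rad/s): [2.39, 2.39, 3.01, 3.14, 3.14, 3.14].

### API

Orientations are given as [roll, pitch, yaw] about the fixed x, y, z axes, in that order (R = Rz(yaw) Ry(pitch) Rx(roll)).
In Python, from station import arm gives the robot as it stands.
- The arm moves only by the tool step_arm, never from a script. Its argument "rows" is a list of rows, each a list of 5 numbers: the shift along the world's x, y, z in m, then the turn about the world's z in rad, then the finger opening in m, from 0 to 0.0876. In form: [[x, y, z, spin, gripper], ...]. A call has 1 to 20 rows; each row is the pose to reach, as a shift and turn from the pose commanded when the call began; what a row does not reach only later rows make up. A row lasts 1/10 s, in which the tool goes at most 50 mm and 8.59 degrees, less where a joint would pass 70% of its speed; a pose out of reach is approached as far as the arm can. A call with a gripper value outside its range is refused whole. The fingers move at their own pace and stop on an object; "newtons" is the grip in N (left out, the last holds). Time passes only in rows, so rows that repeat a pose let the fingers close. It gives the time, the measured TCP pose, the force, the opening and the grip force at its end, in the units of the state.
- arm.get_state(): the state, without advancing time (a new reading comes with each control period).
- arm.grab_frame(name): name is "side" or "top"; returns a dict with "color" (420x560x3 uint8, blue, green, red), "vfov" (degrees; the focal length in pixels is half the picture's height over the tangent of half this angle, whatever the lens; pixels are square), "cx", "cy" (the principal point, pixels), "rvec" (rotation vector, rad) and "tvec" (3), from world to camera coordinates, as OpenCV has them. Camera axes: x right, y down, z forward; pixel columns grow to the right and rows downward; lengths in m; the calibration is good to about 2 mm. A picture is of the moment at which its call begins. There is no depth.
- arm.job_done(): hands the job in; it is judged then, once.
The state is a dict: "t": time; "q": joint angles; "qd": joint speeds; "joint_efforts": joint torques, N m; "eef_pos": TCP position; "ee_rot": TCP orientation; "force": force on the tool from outside, world axes, zero at the start; "moment": the same for the moment, N m; "width": finger opening in m; "gripper_force": force on a finger pad.
Only numpy, scipy, OpenCV 4.12 (cv2) and the standard library are available. Lean on these libraries where they do the work, as an engineer would, in place of code of your own. Each camera call takes 0.05 s, during which the arm holds its last target. There are 200 camera calls.

## Working session

There is one attempt and no reset: what is moved stays moved. The work goes in short steps, Python scripts to look and compute and a tool call to move; the robot and the scene stay as the last step left them, time stands still between calls to the robot, and variables do not carry over. Pictures are saved under pics/ and viewed, at most 10 in all, crops included, and the job is handed in when it is done.

Besides the shell and the picture viewer there is one more tool, called after "Request:" as name(argument=value, ...) on one line, values as JSON. step_arm: Moves the arm, as the interface text tells. Its arguments: {"type":"object","properties":{"rows":{"type":"array"},"newtons":{"type":"number"}},"required":["rows"]}

```bash
mkdir -p pics; cat > h.py <<'E'
import numpy as np, cv2
from station import arm
def snap(n):
    f=arm.grab_frame(n); h=f["color"].shape[0]
    fl=h/2/np.tan(np.radians(f["vfov"])/2)
    K=np.array([[fl,0,f["cx"]],[0,fl,f["cy"]],[0,0,1]]); R=cv2.Rodrigues(np.array(f["rvec"],float))[0]
    return f["color"],K,R,np.array(f["tvec"],float).ravel()
def onplane(cam,uv,z):
    _,K,R,t=cam; C=-R.T@t
    uv=np.atleast_2d(np.array(uv,float)); d=(R.T@np.linalg.inv(K)@np.c_[uv,np.ones(len(uv))].T).T
    return C+d*((z-C[2])/d[:,2])[:,None]
def proj(cam,P):
    _,K,R,t=cam; p=(K@(R@np.atleast_2d(P).T+t[:,None])).T
    return p[:,:2]/p[:,2:]
E
python3 - <<'E'
from h import *
for n in("top","side"):
    c=snap(n); cv2.imwrite(f"pics/{n}0.png",c[0]); print(n,c[1][0,0],-c[2].T@c[3])
s=arm.get_state();print(s["eef_pos"],s["ee_rot"],s["width"],s["t"],s["force"])
E
```

```text
top 447.51406805556616 [0.40324342 0.0345127  1.4084173 ]
side 532.658071448636 [-0.36742584 -0.19542588  1.39064306]
[0.28601972 0.61093245 0.22574131] [ 3.14013549e+00 -1.34198369e-04 -4.37905794e-01] 0.08781376500448904 0.1 [ 0.84871617 -0.57135091 -0.10079502]
```

View pics/top0.png

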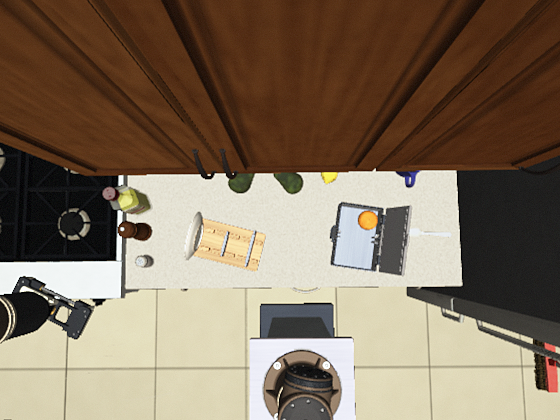

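View pics/side0.png

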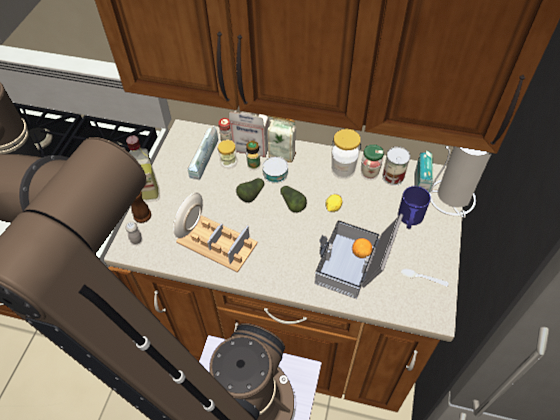

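The top view shows the rack around (232,245) with the saucer on its left, and the box around (370,238) with its clip on the left and its hinge and open lid on the right. I'll zoom in on both.

```bash
python3 - <<'E'
import cv2,numpy as np
a=cv2.imread("pics/top0.png");b=cv2.imread("pics/side0.png")
r=lambda im,x,y,w,h:cv2.resize(im[y:y+h,x:x+w],(400,300),interpolation=cv2.INTER_CUBIC)
cv2.imwrite("pics/z0.png",np.vstack([np.hstack([r(a,180,200,100,75),r(a,325,200,100,75)]),np.hstack([r(b,170,190,100,75),r(b,310,215,100,75)])]))
E
```

```text
(no output)
```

View pics/z0.png

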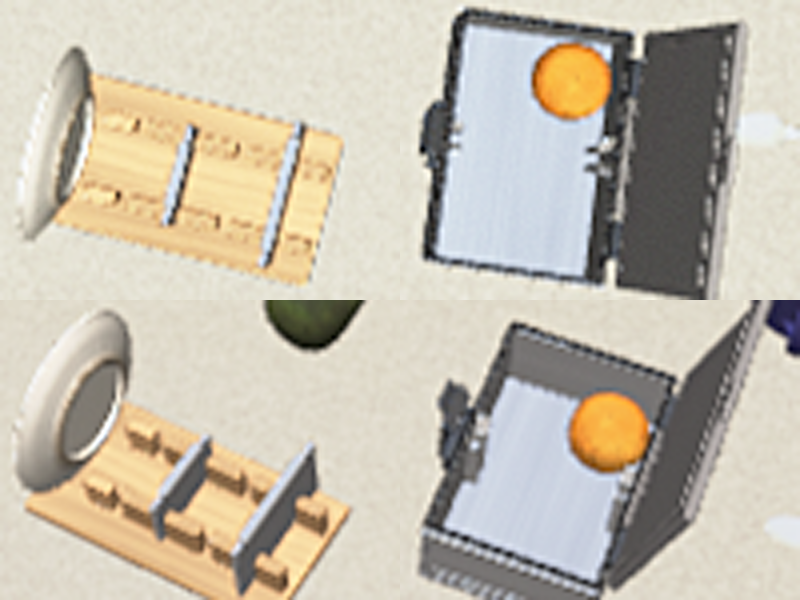

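The crops show the long divider in the right-hand slot (y = -80), with its top edge running from about (255,231) to (246,266) in the top view. The box ribs are near (339,234) and (373,240). Next I'll measure these more exactly.

```bash
python3 - <<'E'
from h import *
cams={n:snap(n) for n in("top","side")}
T=cams["top"]; im=T[0].astype(float)
# divider in top view: blue>red on wood; crop
def comp(im,box):
    x,y,w,h=box; c=im[y:y+h,x:x+w].astype(float)
    m=((c[...,0]-c[...,2])>5).astype(np.uint8)
    n,l,s,ce=cv2.connectedComponentsWithStats(m,connectivity=8)
    return [(s[i,4],np.argwhere(l==i)[:,::-1]+[x,y]) for i in range(1,n) if s[i,4]>25]
for a,p in comp(im,(200,220,72,55)):
    P=onplane(T,p,0.078); c=P[:,:2].mean(0); u,s,vt=np.linalg.svd(P[:,:2]-c); d=vt[0]; d*=np.sign(d[0])
    pr=(P[:,:2]-c)@d
    print("div",a,c.round(4),"ang",np.arctan2(d[1],d[0]).round(4),"len",np.ptp(pr).round(3),"mid",(c+d*(pr.max()+pr.min())/2).round(4),"px",p.min(0),p.max(0))
# rack wood
hsv=cv2.cvtColor(T[0],cv2.COLOR_BGR2HSV); m=cv2.inRange(hsv,(8,70,120),(25,255,255)); m[:215]=0;m[275:]=0;m[:,:185]=0;m[:,270:]=0
m=cv2.morphologyEx(m,cv2.MORPH_CLOSE,np.ones((7,7)))
p=cv2.boxPoints(cv2.minAreaRect(np.argwhere(m>0)[:,::-1].astype(np.float32)))
print("rack px",p.round(1).tolist()); P=onplane(T,p,.012);print(P.round(4).tolist())
# box: manual rim corners
for z,name in((.07,"rim"),):
    q=np.array([[341.25,202.5],[383,208.75],[375.75,270.5],[331.75,264.5]])-.4
    print(name,onplane(T,q,z).round(4).tolist())
    zq=np.array([[116,25],[273,78],[205,292],[22,232]]) # side crop coords in lower right tile
    q=zq/4+[310,215]-.4
    print("side",onplane(cams["side"],q,z).round(4).tolist())
q=np.array([[57,128],[55,148],[192,155],[190,168]])/4+[325,200]-.4
P=onplane(T,q,.065);print("ribs",P.round(4).tolist())
# row scans over the box for rim edges
for r in (215,225,250,258): print(r,im[r,328:392].mean(1).astype(int).tolist())
for c in (350,360,368): print(c,im[198:282,c].mean(1).astype(int).tolist())
E
```

```text
div 46 [0.4428 0.2255] ang -0.2553 len 0.073 mid [0.4431 0.2255] px [221 231] [227 255]
div 77 [0.4266 0.1494] ang -0.2562 len 0.11 mid [0.4274 0.1492] px [245 230] [254 266]
rack px [[190.3000030517578, 254.8000030517578], [199.60000610351562, 217.39999389648438], [265.5, 233.89999389648438], [256.20001220703125, 271.29998779296875]]
[[0.4094, 0.3403, 0.012], [0.5262, 0.3119, 0.012], [0.4718, 0.105, 0.012], [0.3564, 0.1349, 0.012]]
rim [[0.5616, -0.1251, 0.07], [0.541, -0.2492, 0.07], [0.3581, -0.2214, 0.07], [0.3771, -0.0923, 0.07]]
side [[0.5582, -0.1294, 0.07], [0.5382, -0.2505, 0.07], [0.3514, -0.2292, 0.07], [0.368, -0.0969, 0.07]]
ribs [[0.4734, -0.1175, 0.065], [0.4584, -0.1156, 0.065], [0.452, -0.2174, 0.065], [0.4423, -0.2156, 0.065]]
215 [224, 221, 220, 219, 223, 222, 226, 226, 195, 42, 72, 105, 167, 227, 220, 222, 223, 224, 222, 220, 220, 219, 218, 216, 215, 216, 218, 219, 221, 220, 187, 94, 102, 138, 158, 170, 174, 174, 176, 172, 174, 173, 168, 167, 165, 165, 155, 145, 157, 139, 52, 64, 59, 37, 27, 52, 85, 106, 110, 72, 74, 75, 76, 75]
225 [226, 223, 221, 229, 221, 157, 
[... 1447 characters left out ...]
26, 190, 222, 223, 219, 219, 218, 216, 219, 217, 217, 219, 216, 215, 218, 217, 217, 219, 218, 216, 219, 218, 219, 217, 216, 217, 216, 215, 219, 217, 219, 218, 217, 217, 216, 217, 217, 216, 217, 217, 227, 180, 62, 151, 228, 225, 221, 223, 222, 219, 218, 221, 226, 225, 217, 220]
368 [223, 226, 222, 218, 218, 223, 231, 190, 76, 74, 104, 139, 137, 108, 152, 166, 170, 174, 170, 169, 170, 171, 176, 179, 176, 172, 170, 173, 171, 170, 152, 133, 181, 220, 217, 216, 215, 214, 215, 213, 216, 215, 215, 215, 216, 218, 217, 217, 220, 218, 220, 219, 218, 220, 220, 219, 220, 219, 216, 219, 217, 218, 216, 218, 215, 214, 215, 216, 216, 222, 195, 104, 166, 237, 227, 222, 222, 223, 221, 225, 228, 220, 216, 223]
```

```bash
python3 - <<'E'
from h import *
T=snap("top"); S=snap("side"); print(T[1][:2,2])
F=onplane(T,[[340,215],[338.6,225],[335.2,250],[334.1,258]],.07)[:,:2]
H=onplane(T,[[372.6,250],[371.7,258]],.004)[:,:2]
far=onplane(T,[[350,202.55],[360,204.05],[368,205.4]],.07)[:,:2]
near=onplane(T,[[350,267.35],[360,268.95],[368,269.7]],.07)[:,:2]
def ln(P):
    d=P[-1]-P[0]; return np.arctan2(d[1],d[0])
print("angles F",ln(F),ln(H),"far",ln(far),"near",ln(near))
for yaw in (-1.72,-1.735,-1.75):
    bx=np.array([np.cos(yaw),np.sin(yaw)]);by=np.array([-bx[1],bx[0]])
    f=(F@bx).mean();h=(H@bx).mean();a=(far@by).mean();b=(near@by).mean()
    c=bx*(f+h)/2+by*(a+b)/2
    print(yaw,"inner x span",h-f,"outer y span",a-b,"centre",c)
yaw=-1.735;bx=np.array([np.cos(yaw),np.sin(yaw)]);by=np.array([-bx[1],bx[0]])
f=(F@bx).mean()+.061;a=((far@by).mean()+(near@by).mean())/2; c=bx*f+by*a; print("c",c)
# overlay
def B(x,y,z): return np.r_[c+bx*x+by*y,z]
out=[]
for cam in(T,S):
    v=cv2.resize(cam[0],None,fx=4,fy=4,interpolation=cv2.INTER_CUBIC)
    for pts in ([(-.065,-.095,.07),(.065,-.095,.07),(.065,.095,.07),(-.065,.095,.07)],[(-.061,-.091,.004),(.061,-.091,.004),(.061,.091,.004),(-.061,.091,.004)],[(-.061,0,.07),(.061,0,.07)]):
        p=proj(cam,[B(*q) for q in pts]); cv2.polylines(v,[np.int32((p+.5)*4)],True,(0,0,255),1)
    # divider top edge + rack
    dy=-.2555;dx=np.array([np.cos(dy),np.sin(dy)]);m=np.array([.427,.1492])
    p=proj(cam,[np.r_[m+dx*s,.078] for s in(-.0565,.0565)]);cv2.polylines(v,[np.int32((p+.5)*4)],True,(0,0,255),1)
    out.append(v)
a,b=out
cv2.imwrite("pics/ov.png",np.vstack([np.hstack([a[800:1100,720:1120],a[800:1100,1300:1700]]),np.hstack([b[760:1060,680:1080],b[860:1160,1240:1640]])]))
E
```

```text
[278.17431767 209.05265298]
angles F 2.98090508318246 2.996934676425429 far -1.7436917595893637 near -1.71092794624755
-1.72 inner x span 0.12127238639277618 outer y span 0.1909781128264305 centre [ 0.4596773  -0.17263831]
-1.735 inner x span 0.12176863017178091 outer y span 0.1906133608943052 centre [ 0.45967782 -0.17307223]
-1.75 inner x span 0.12223747652270453 outer y span 0.19020572176012257 centre [ 0.45966533 -0.17350598]
c [ 0.45965891 -0.17318636]
```

View pics/ov.png

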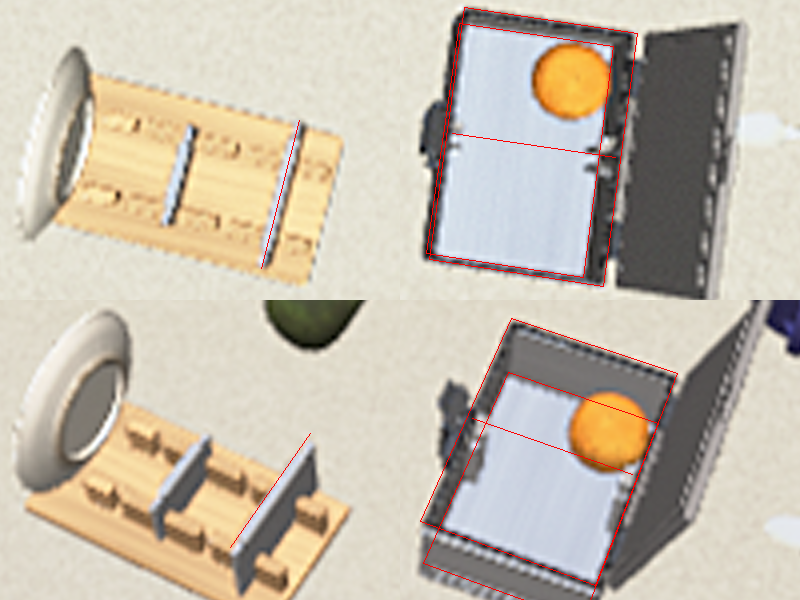

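The overlay fits to within about 1 px. The box centre is about (0.4595,-0.173) with yaw -1.73, and the long divider is about (0.4265,0.149) with yaw -0.255. I'll move over the divider.

Request:
step_arm(rows=[[0.07,-0.231,0,0.09,0.045],[0.07,-0.231,0,0.09,0.045],[0.07,-0.231,0,0.09,0.045],[0.07,-0.231,0,0.09,0.045],[0.07,-0.231,0,0.09,0.045],[0.14,-0.462,0,0.182,0.045],[0.14,-0.462,0,0.182,0.045],[0.14,-0.462,0,0.182,0.045],[0.14,-0.462,0,0.182,0.045],[0.14,-0.462,0,0.182,0.045],[0.14,-0.462,0,0.182,0.045],[0.14,-0.462,0,0.182,0.045],[0.14,-0.462,0,0.182,0.045]], newtons=30)

```text
t: 1.6
eef_pos: [0.4262, 0.1498, 0.2267]
ee_rot: [-3.141, -0.0, -0.256]
force: [0.4, 0.5, -0.4]
width: 0.045
gripper_force: 0.0
```

Request:
step_arm(rows=[[0,0,-0.05,0,0.045],[0,0,-0.09,0,0.045],[0,0,-0.12,0,0.045],[0,0,-0.14,0,0.045],[0,0,-0.155,0,0.045],[0,0,-0.17,0,0.045],[0,0,-0.17,0,0.045]])

```text
t: 2.3
eef_pos: [0.4249, 0.1497, 0.0548]
ee_rot: [3.138, 0.002, -0.254]
force: [-0.3, -0.6, 0.8]
width: 0.0452
gripper_force: 0.0
```

```bash
python3 - <<'E'
from h import *
v=[]
for n,x,y in(("top",190,200),("side",170,180)):
    c=snap(n)[0];v.append(cv2.resize(c[y:y+90,x:x+100],(400,360),interpolation=cv2.INTER_CUBIC))
cv2.imwrite("pics/g.png",np.hstack(v))
E
```

```text
(no output)
```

View pics/g.png

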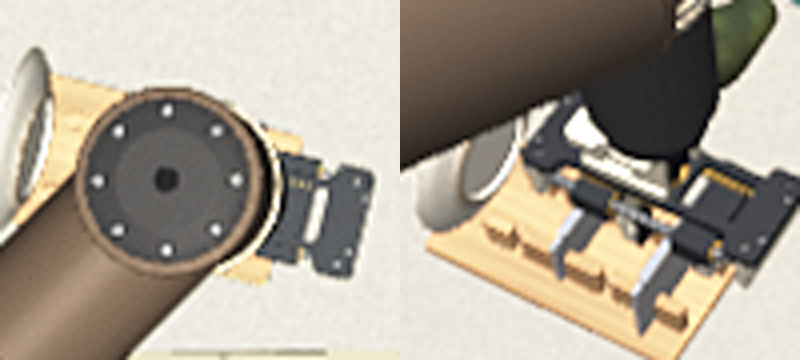

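The fingers straddle the long divider, seen at about (655,270) in the side half, and the short divider is clear of them. Closing.

Request:
step_arm(rows=[[0,0,0,0,0.02],[0,0,0,0,0.0],[0,0,0,0,0.0],[0,0,0,0,0.0],[0,0,0,0,0.0],[0,0,0,0,0.0]], newtons=30)

```text
t: 3.0
eef_pos: [0.4263, 0.1493, 0.0568]
ee_rot: [-3.141, -0.0, -0.256]
force: [-1.2, -0.1, 1.6]
width: 0.0082
gripper_force: 30.0
```

Request:
step_arm(rows=[[0,0,0.02,0,0],[0,0,0.05,0,0],[0,0,0.09,0,0],[0,0,0.13,0,0],[0,0,0.13,0,0],[0.003,-0.03,0.13,-0.14,0],[0.006,-0.06,0.13,-0.28,0],[0.009,-0.09,0.13,-0.42,0],[0.012,-0.12,0.13,-0.56,0],[0.015,-0.15,0.13,-0.7,0],[0.018,-0.18,0.13,-0.84,0],[0.021,-0.21,0.13,-0.98,0],[0.024,-0.24,0.13,-1.12,0],[0.027,-0.27,0.13,-1.26,0],[0.03,-0.3,0.13,-1.4,0],[0.033,-0.322,0.13,-1.474,0],[0.033,-0.322,0.13,-1.474,0],[0.033,-0.322,0.13,-1.474,0],[0.033,-0.322,0.13,-1.474,0]])

```text
t: 4.9
eef_pos: [0.4588, -0.1723, 0.1861]
ee_rot: [3.141, 0.0, -1.729]
force: [-0.6, -0.7, -1.5]
width: 0.008
gripper_force: 30.0
```

```bash
python3 - <<'E'
from h import *
v=[]
s=arm.get_state();print(s["eef_pos"],s["ee_rot"],s["width"],s["q"])
for n,x,y in(("top",310,180),("side",300,170)):
    cam=snap(n);c=cam[0];o=cv2.resize(c[y:y+120,x:x+100],(400,480),interpolation=cv2.INTER_CUBIC)
    v.append(o)
cv2.imwrite("pics/b.png",np.hstack(v))
E
```

```text
[ 0.45882375 -0.17226492  0.18610388] [ 3.14084379e+00  1.21851703e-04 -1.72890614e+00] 0.008017406521572597 [ 4.27103326e-02  8.51293268e-02 -4.44020532e-01 -3.11235464e-04
 -1.04235600e+00 -2.00663087e-01]
```

View pics/b.png

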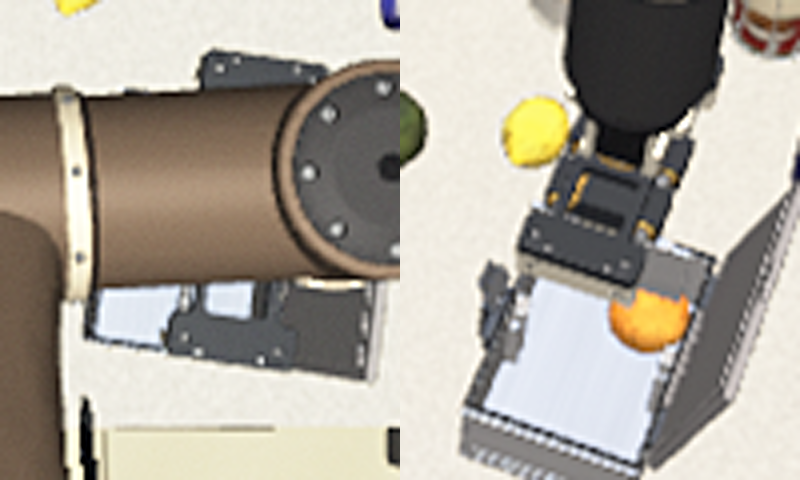

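The gripper is square over the middle of the box. The mandarin, at about (650,320) in the right half, is clear. I'll lower in stages and watch the force.

Request:
step_arm(rows=[[0,0,-0.03,0,0],[0,0,-0.055,0,0],[0,0,-0.065,0,0],[0,0,-0.072,0,0],[0,0,-0.08,0,0],[0,0,-0.085,0,0],[0,0,-0.09,0,0],[0,0,-0.09,0,0]])

```text
t: 5.8
eef_pos: [0.459, -0.1727, 0.0963]
ee_rot: [3.141, -0.0, -1.73]
force: [0.1, 0.3, -1.6]
width: 0.0078
gripper_force: 30.0
```

Request:
step_arm(rows=[[0,0,-0.006,0,0],[0,0,-0.012,0,0],[0,0,-0.018,0,0],[0,0,-0.024,0,0],[0,0,-0.03,0,0],[0,0,-0.035,0,0],[0,0,-0.04,0,0],[0,0,-0.043,0,0],[0,0,-0.045,0,0],[0,0,-0.045,0,0]])

```text
t: 6.8
eef_pos: [0.4591, -0.1727, 0.0513]
ee_rot: [3.141, -0.0, -1.73]
force: [0.1, 0.1, -1.8]
width: 0.0078
gripper_force: 30.0
```

Request:
step_arm(rows=[[0,0,-0.001,0,0],[0,0,-0.002,0,0],[0,0,-0.003,0,0],[0,0,-0.004,0,0],[0,0,-0.004,0,0]])

```text
t: 7.3
eef_pos: [0.46, -0.1728, 0.0487]
ee_rot: [-3.14, -0.0, -1.729]
force: [-2.9, 1.1, 10.3]
width: 0.0077
gripper_force: 30.0
```

The divider is on the floor: force 10 N, at the expected height. Release and lift.

Request:
step_arm(rows=[[0,0,0.001,0,0.025],[0,0,0.001,0,0.025],[0,0,0.001,0,0.025],[0,0,0.001,0,0.025],[0,0,0.015,0,0.025],[0,0,0.035,0,0.025],[0,0,0.07,0,0.025],[0,0,0.12,0,0.025],[0,0,0.16,0,0.02],[0,0,0.2,0,0.0],[0,0,0.2,0,0.0],[0,0,0.2,0,0.0]])

```text
t: 8.5
eef_pos: [0.4595, -0.1726, 0.2482]
ee_rot: [-3.14, 0.001, -1.73]
force: [0.4, 0.1, -1.8]
width: 0.003
gripper_force: 0.0
```

```bash
python3 - <<'E'
from h import *
cam=snap("side");c=cam[0]
S=4;v=cv2.resize(c,None,fx=S,fy=S,interpolation=cv2.INTER_CUBIC)[780:1260,1200:1800]
cv2.imwrite("pics/d.png",v)
c=np.array([.4595,-.173]);yaw=-1.73;bx=np.array([np.cos(yaw),np.sin(yaw)]);by=np.array([-bx[1],bx[0]])
W=lambda x,z:np.r_[c+bx*x/1000,z/1000].round(4)
for x,z in((0,250),(150,250),(150,165),(87.5,172),(62,172),(34,169),(10,155),(-8,134),(-25,110),(-38,90),(-41,84)):print(x,z,W(x,z))
# predicted lid free edge corners per angle for comparison
for th in(1.75,1.85,1.95):
    P=[np.r_[c+bx*(.069-.134*np.cos(th)+.008*np.sin(th))+by*y,.074+.134*np.sin(th)+.008*np.cos(th)] for y in(-.095,.095)]
    print(th,((proj(cam,P)+.5)*S-[1200,780]).round(0).tolist())
E
```

```text
0 250 [ 0.4595 -0.173   0.25  ]
150 250 [ 0.4357 -0.3211  0.25  ]
150 165 [ 0.4357 -0.3211  0.165 ]
87.5 172 [ 0.4456 -0.2594  0.172 ]
62 172 [ 0.4497 -0.2342  0.172 ]
34 169 [ 0.4541 -0.2066  0.169 ]
10 155 [ 0.4579 -0.1829  0.155 ]
-8 134 [ 0.4608 -0.1651  0.134 ]
-25 110 [ 0.4635 -0.1483  0.11  ]
-38 90 [ 0.4655 -0.1355  0.09  ]
-41 84 [ 0.466  -0.1325  0.084 ]
1.75 [[312.0, 285.0], [394.0, 62.0]]
1.85 [[331.0, 295.0], [411.0, 71.0]]
1.95 [[349.0, 306.0], [428.0, 81.0]]
```

View pics/d.png

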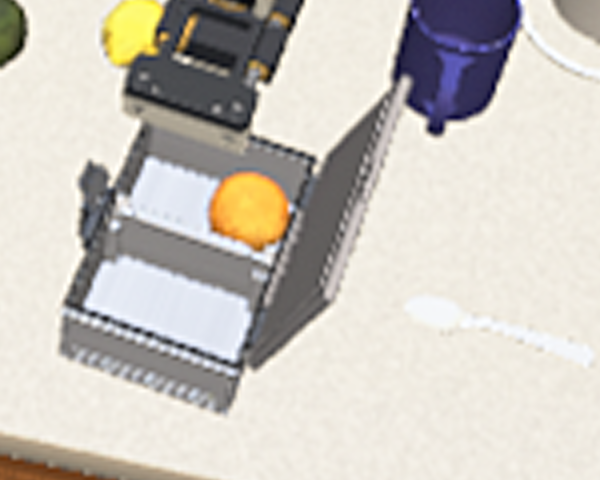

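The divider sits upright in the ribs, across from about (115,205) to (270,270), and the lid angle is about 1.84. Now I'll go over and behind the lid with the fingers closed.

Request:
step_arm(rows=[[-0.008,-0.049,0,0,0],[-0.016,-0.098,0,0,0],[-0.024,-0.148,0,0,0],[-0.024,-0.148,0,0,0],[-0.024,-0.148,-0.04,0,0],[-0.024,-0.148,-0.08,0,0],[-0.024,-0.148,-0.08,0,0],[-0.024,-0.148,-0.08,0,0]])

```text
t: 9.35
eef_pos: [0.4347, -0.3205, 0.1671]
ee_rot: [3.138, -0.0, -1.729]
force: [0.5, -0.1, 0.8]
width: 0.0003
gripper_force: 0.0
```

Request:
step_arm(rows=[[0.002,0.015,0,0,0],[0.005,0.03,0.001,0,0],[0.007,0.045,0.003,0,0],[0.01,0.06,0.004,0,0],[0.012,0.074,0.004,0,0],[0.014,0.087,0.004,0,0],[0.016,0.1,0.003,0,0],[0.018,0.114,0.001,0,0],[0.018,0.114,0.001,0,0]])

```text
t: 10.25
eef_pos: [0.4532, -0.2051, 0.1685]
ee_rot: [3.141, 0.0, -1.728]
force: [0.8, 0.1, -1.0]
width: 0.0002
gripper_force: 0.0
```

```bash
python3 - <<'E'
from h import *
cam=snap("side")
cv2.imwrite("pics/l.png",cv2.resize(cam[0],None,fx=4,fy=4,interpolation=cv2.INTER_CUBIC)[700:1260,1200:1800])
E
```

```text
(no output)
```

View pics/l.png

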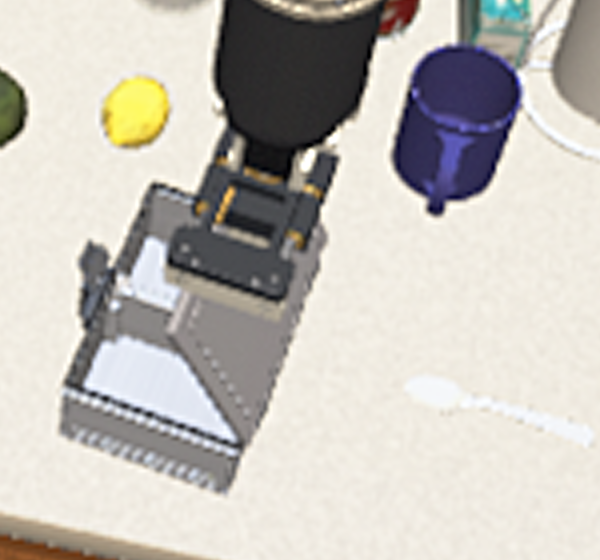

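The lid is past upright, at about 60°, and following the fingers. I'll keep along the arc.

Request:
step_arm(rows=[[0.002,0.012,-0.006,0,0],[0.004,0.024,-0.014,0,0],[0.0055,0.033,-0.024,0,0],[0.007,0.042,-0.035,0,0],[0.008,0.05,-0.047,0,0],[0.0095,0.058,-0.059,0,0],[0.0105,0.065,-0.069,0,0],[0.0115,0.072,-0.078,0,0],[0.0115,0.072,-0.078,0,0]])

```text
t: 11.2
eef_pos: [0.4643, -0.1342, 0.0894]
ee_rot: [3.14, -0.001, -1.729]
force: [0.1, 0.2, -0.1]
width: 0.0001
gripper_force: 0.0
```

Request:
step_arm(rows=[[0,0,-0.002,0,0],[0,0,-0.003,0,0],[0,0,-0.004,0,0],[0,0,-0.005,0,0],[0,0,-0.005,0,0]])

```text
t: 11.7
eef_pos: [0.465, -0.1344, 0.0859]
ee_rot: [-3.141, 0.001, -1.73]
force: [-1.7, 2.6, 3.7]
width: 0.0003
gripper_force: 1.9
```

Request:
step_arm(rows=[[0,0,-0.001,0,0],[0,0,-0.0015,0,0],[0,0,-0.002,0,0],[0,0,-0.0025,0,0],[0,0,-0.0025,0,0]])

```text
t: 12.2
eef_pos: [0.465, -0.1342, 0.0835]
ee_rot: [-3.141, 0.001, -1.73]
force: [-1.8, 6.9, 7.6]
width: 0.0004
gripper_force: 3.7
```

Request:
step_arm(rows=[[0,0,-0.0005,0,0],[0,0,-0.001,0,0],[0,0,-0.0015,0,0],[0,0,-0.002,0,0],[0,0,-0.002,0,0]])

```text
t: 12.7
eef_pos: [0.4651, -0.1341, 0.0818]
ee_rot: [-3.141, 0.001, -1.73]
force: [-4.5, 6.9, 11.4]
width: 0.0006
gripper_force: 6.0
```

Request:
step_arm(rows=[[0,0,-0.0005,0,0],[0,0,-0.001,0,0],[0,0,-0.0015,0,0],[0,0,-0.002,0,0],[0,0,-0.002,0,0]])

```text
t: 13.2
eef_pos: [0.4651, -0.1341, 0.0807]
ee_rot: [-3.14, 0.001, -1.729]
force: [-7.0, 9.7, 21.9]
width: 0.0004
gripper_force: 11.0
```

Request:
step_arm(rows=[[0,0,0.001,0,0],[0,0,0.003,0,0],[0,0,0.01,0,0],[0,0,0.05,0,0],[0,0,0.1,0,0],[0.02,0.05,0.1,0,0],[0.04,0.1,0.1,0,0],[0.04,0.15,0.1,0,0],[0.04,0.2,0.1,0,0],[0.04,0.25,0.1,0,0],[0.04,0.25,0.1,0,0]])

```text
t: 14.3
eef_pos: [0.505, 0.1194, 0.1792]
ee_rot: [-3.141, 0.001, -1.726]
force: [0.7, -0.7, 0.0]
width: 0.0006
gripper_force: 0.0
```

```bash
python3 - <<'E'
from h import *
s=arm.get_state();print(s["eef_pos"],s["force"],s["t"])
v=[]
for n,x,y in(("top",315,190),("side",300,200)):
    c=snap(n)[0];v.append(cv2.resize(c[y:y+110,x:x+100],(400,440),interpolation=cv2.INTER_CUBIC))
cv2.imwrite("pics/e.png",np.hstack(v))
E
```

```text
[0.50500099 0.11943488 0.1791914 ] [ 0.66235361 -0.7305587   0.00840762] 14.3
```

View pics/e.png

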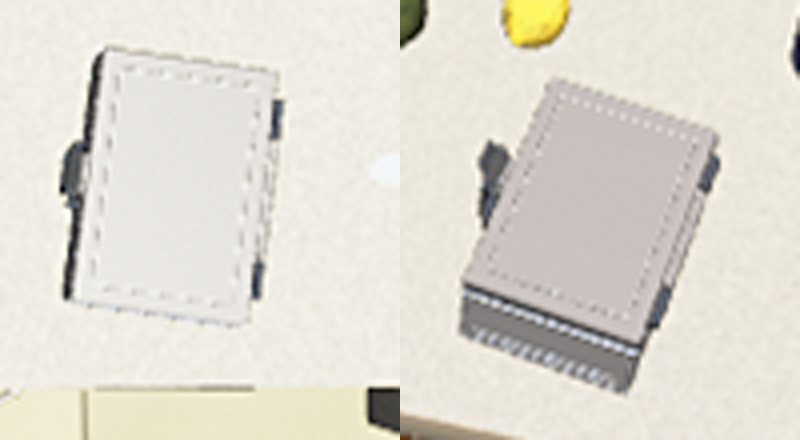

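The lid lies flat with the clip upright at about (72,175), but the picture can't separate a caught clip from the ~3 mm spring-back. I'll check by touch: at tip z ≈ 0.085 an uncaught lid would push back.

Request:
step_arm(rows=[[-0.03,-0.05,0,0,0],[-0.04,-0.1,0,0,0],[-0.04,-0.15,0,0,0],[-0.04,-0.2,0,0,0],[-0.04,-0.25,0,0,0],[-0.04,-0.25,-0.05,0,0],[-0.04,-0.25,-0.08,0,0],[-0.04,-0.25,-0.09,0,0],[-0.04,-0.25,-0.094,0,0],[-0.04,-0.25,-0.0945,0,0],[-0.04,-0.25,-0.0945,0,0]])

```text
t: 15.5
eef_pos: [0.4658, -0.1345, 0.0859]
ee_rot: [-3.139, 0.0, -1.729]
force: [0.4, 0.1, 0.4]
width: 0.0006
gripper_force: 0.0
```

Request:
step_arm(rows=[[0,0,-0.0005,0,0],[0,0,-0.001,0,0],[0,0,-0.0015,0,0],[0,0,-0.0015,0,0]])

```text
t: 15.9
eef_pos: [0.4648, -0.1345, 0.0833]
ee_rot: [-3.141, 0.0, -1.729]
force: [0.5, -1.4, 0.2]
width: 0.0005
gripper_force: 0.0
```

At z = 0.0833 there is no force now, against 7.6 N at the same height before the catch, so the clip has caught. I'll back off clear and hand in.

Request:
step_arm(rows=[[0,0,0.02,0,0],[0,0,0.06,0,0],[0,0,0.11,0,0],[0,0,0.15,0,0],[0,0,0.15,0,0],[0,0,0.15,0,0]])

```text
t: 16.5
eef_pos: [0.465, -0.1345, 0.234]
ee_rot: [-3.139, 0.001, -1.73]
force: [-0.5, 0.2, -0.9]
width: 0.0006
gripper_force: 0.0
```

```bash
python3 -c "
from station import arm
print(arm.get_state()['eef_pos'],arm.job_done())"
```

```text
the job is handed in; nothing more can be done
[ 0.46497376 -0.13449053  0.23402817] None
```

The long divider stands in the lunch box's guide ribs, the lid is shut with the clip caught (checked by touch), and I handed the job in at about 16.5 s; no verdict came back.

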